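Load and cap flip-cap vials in a latching sample shuttle and index it past the reader

TASK

Squeeze the red tab on the sample shuttle's grip, slide the shuttle to the load notch at the end away from the white reader and let it lock there. Then stand every amber vial upright in a pocket of its own in the blue tray and press its green flip cap fully shut. Last, squeeze the tab again and bring the shuttle to the reader one notch at a time - let go so that it locks in the middle notch, take it on to the notch at the reader and let it lock there for the reading, then bring it back one notch and leave it parked, locked in the middle, vials upright and shut, without disturbing the other things on the bench.

Things in the scene. Friction and masses are not known exactly. Their poses are not given: they have to be found in the camera images.
- indexer: fixed grey base plate of the sample shuttle, 90 (x) x 350 (y) x 12 mm, origin at the centre of its underside on the worktop. The shuttle slides along its y axis. A white reader post, 130 mm tall, stands on it at the -y end, far (+x) side. An aluminium comb with three notches, marked red, runs along the front edge at the +y half, up to 26 mm high
- shuttle (a joint): slide of the blue shuttle along the base, m: 0 = load notch (the +y end, away from the reader), 0.050 = middle notch, 0.100 = reader notch; grows toward the base's -y. Friction about 1 N. It is locked in a notch (about 1 mm of play) unless the tab is squeezed; starts locked in the middle notch
- tray (a point): point on the shuttle (moves with it): centre of the tray's floor, 19 mm above the worktop, axes as the base's. Three separate square pockets stand in a row along y, 68 mm apart, each 42 mm wide inside, walls 3 mm thick and 30 mm high above the floor, topped by a flared lead-in to 37 mm above the floor and about 50 mm wide
- pocket0 (a point): centre of the floor of the pocket nearest the grip (68 mm to +y from the tray's centre), moves with the shuttle
- pocket1 (a point): centre of the floor of the middle pocket, moves with the shuttle
- pocket2 (a point): centre of the floor of the pocket nearest the reader (68 mm to -y from the tray's centre), moves with the shuttle
- grip (a point): where to squeeze the shuttle's grip (moves with it): centre of the grip 89 mm above the worktop, 128 mm to +y of the tray's centre. Black post, 22 mm along y, top 105 mm above the worktop; red latch tab of the same width on its -x (robot) side, 59 to 105 mm up. Along x post and tab measure 34 mm, 27 with the tab squeezed in. Squeeze along x, from above
- latch (a joint): travel of the red latch tab toward the post, m: 0 = out (locked in a notch), 0.007 = fully squeezed in (free to slide); about 0.005 when released between notches, where the tooth rides on the comb and snaps into the next notch it meets. Spring: 2 N at rest, 7 N fully in
- vial_a: loose amber vial, dark weighted foot, green flip cap (starts have 2 or 3 vials; an absent one reads None). Origin: centre of its underside, z up. Round body 38 mm in diameter up to 76 mm (grip it there, best about 60 mm up), neck rim at 84 mm, 85 to 140 g. The open cap juts out on its own -x side, up to 25 mm above the rim and 45 mm from its axis, so grip across its y
- vial_a_cap (a joint): hinge angle of vial_a's cap, rad: 0 = shut flat, grows as it opens, at most 2.4 (leaning outward); starts at 2.2 to 2.35 and stays where it is left (light friction, under 1 N at its edge). To shut it, sweep shut fingertips inward from outside the hinge side, 8 mm above the rim, rising to 15 mm over the hinge, then press down just past its middle with about 5 N
- vial_b: as vial_a. The cap is a disc 30 mm across, 9 mm thick, hinged at the rim on the vial's own -x side (15 mm from the axis, 84 mm up), hinge line along the vial's y; shut, it lies flat on the rim, its top 93 mm up. At the start the open cap points roughly at the robot (vial yaw within 0.5 of 0)
- vial_b_cap (a joint): same for vial_b's cap
- vial_c: as vial_a and vial_b. Standing free on the bench, a vial would be pushed about by shutting its cap; in a pocket the walls hold it
- vial_c_cap (a joint): same for vial_c's cap
- reagent_red: bystander: small bottle with red cap, 40 x 40 x 62 mm, origin at the centre of its underside; leave alone
- beaker: bystander: small clear beaker, 44 x 44 x 58 mm, origin at the centre of its underside; leave alone
- timer: bystander: white lab timer lying flat, 62 x 66 x 19 mm, origin at the centre of its underside; leave alone
- tape: bystander: roll of green tape lying flat, 55 x 55 x 19 mm, origin at the centre of its underside; leave alone

How it is judged (in metres and radians):
On the way, in this order (a step that is already met when the one before it is completed fails the run):
1. the shuttle is locked in the load notch, away from the reader (value of joint shuttle between -0.004 and 0.004 m and value of joint latch below 0.002 m), for 0.2 s.
2. with the shuttle still locked in the load notch, every vial stands in a pocket with its cap shut (all of step 1 and x of vial_a in the frame of tray between -0.008 and 0.008 m and y of vial_a in the frame of tray between -0.078 and 0.078 m and z of vial_a in the frame of tray between -0.004 and 0.012 m and angle between each of vial_a, vial_b, vial_c's own z axis and vertical below 0.3 rad and value of joint each of vial_a_cap, vial_b_cap, vial_c_cap below 0.12 rad and x of vial_b in the frame of tray between -0.008 and 0.008 m and y of vial_b in the frame of tray between -0.078 and 0.078 m and z of vial_b in the frame of tray between -0.004 and 0.012 m and x of vial_c in the frame of tray between -0.008 and 0.008 m and y of vial_c in the frame of tray between -0.078 and 0.078 m and z of vial_c in the frame of tray between -0.004 and 0.012 m), for 0.2 s.
3. the loaded shuttle is locked in the middle notch (value of joint shuttle between 0.046 and 0.054 m and value of joint latch below 0.002 m and x of vial_a in the frame of tray between -0.008 and 0.008 m and y of vial_a in the frame of tray between -0.078 and 0.078 m and z of vial_a in the frame of tray between -0.004 and 0.012 m and angle between each of vial_a, vial_b, vial_c's own z axis and vertical below 0.3 rad and value of joint each of vial_a_cap, vial_b_cap, vial_c_cap below 0.12 rad and x of vial_b in the frame of tray between -0.008 and 0.008 m and y of vial_b in the frame of tray between -0.078 and 0.078 m and z of vial_b in the frame of tray between -0.004 and 0.012 m and x of vial_c in the frame of tray between -0.008 and 0.008 m and y of vial_c in the frame of tray between -0.078 and 0.078 m and z of vial_c in the frame of tray between -0.004 and 0.012 m), for 0.2 s.
4. the loaded shuttle is locked in the reader notch (value of joint shuttle between 0.096 and 0.104 m and value of joint latch below 0.002 m and x of vial_a in the frame of tray between -0.008 and 0.008 m and y of vial_a in the frame of tray between -0.078 and 0.078 m and z of vial_a in the frame of tray between -0.004 and 0.012 m and angle between each of vial_a, vial_b, vial_c's own z axis and vertical below 0.3 rad and value of joint each of vial_a_cap, vial_b_cap, vial_c_cap below 0.12 rad and x of vial_b in the frame of tray between -0.008 and 0.008 m and y of vial_b in the frame of tray between -0.078 and 0.078 m and z of vial_b in the frame of tray between -0.004 and 0.012 m and x of vial_c in the frame of tray between -0.008 and 0.008 m and y of vial_c in the frame of tray between -0.078 and 0.078 m and z of vial_c in the frame of tray between -0.004 and 0.012 m), for 0.2 s.
At the end, for the whole second after the job is handed in: The shuttle is within 4 mm of the middle notch (0.050) with its tab out (latch under 2 mm); every vial present stands in a tray pocket (bottom under 12 mm above the tray's floor, within 8 mm of the tray's centre line and 78 mm of its centre along it), tilted under 0.3 rad, cap under 0.12 rad (all of step 3); the robot touches nothing.
It fails at once if the red-capped bottle is moved more than 3 cm (distance of reagent_red from where it was at the start of the episode above 0.03 m).
It fails at once if the beaker is moved more than 3 cm (distance of beaker from where it was at the start of the episode above 0.03 m).
It fails at once if the timer is moved more than 3 cm (distance of timer from where it was at the start of the episode above 0.03 m).
It fails at once if the green tape roll is moved more than 3 cm (distance of tape from where it was at the start of the episode above 0.03 m).
Of vial_a, vial_b, vial_c only 2 to 3 are there at a start; the rules pass over those that are not, and their reading is None.
At some moment in a run one of vial_a, vial_b, vial_c may be knocked a few centimetres aside while the robot is not near it.
It also fails if it takes over 210 s, if anything falls off the work surface, if the arm or the gripper's body presses on something with over 40 N, if the wrist force passes 120 N, or if a joint passes its speed limit or range.

ROBOT

A 6-joint arm with a two-finger parallel gripper is mounted at the origin on a cart in front of the work surface, level with it; the furniture and walls round the work are solid. World frame = base frame: x ahead of the robot, y to its left, z up, the work surface at z = 0. Lengths are in m, angles in degrees, forces in N, time in s.
With the tool pointing down it reaches from about 0.375 to 0.9 m from the base axis. Payload 3.1 kg.
Tool frame: the origin (TCP) lies between the finger pads; the fingertips stand 11 mm ahead of it and the grasp point (between the pads) lies 8 mm behind it; z points along the fingers, y is the line along which they close (so a half turn about z gives the same grasp; the last joint's range is limited). The gripper opens to 87 mm and grips with 3 to 60 N. Pads are 19 mm wide; open, the fingers measure 117 mm over their backs; the gripper's body (75 mm by 190 mm) begins 51 mm behind the grasp point.
Start: joints at [-73.654, 30.224, 82.088, -0, 67.689, -10.227], TCP at [0.28, -0.559, 0.234] pointing down, gripper open.
Joint ranges: [-176.69, 176.69], [-43.24, 126.21], [12.49, 139.97], [-82, 262], [0, 151.66], [-163.58, 163.58]. Speed limits (degrees/s): [159.86, 159.86, 180, 180, 180, 180].

INTERFACE

Orientations are given as a 3x3 rotation matrix whose columns are the frame's x, y, z axes.
In Python, from rig import bot gives the robot as it stands.
- The arm moves only by the tool apply_moves, never from a script. Its argument "steps" is a list that holds one entry, the list of rows, each a list of 7 numbers: the shift along the tool's x, y, z in cm, then the turn, a rotation vector about the tool's x, y, z in degrees, then the gripper command: -1 is shut, 1 is fully open, values between are in proportion. In form: [[[dx, dy, dz, rx, ry, rz, jaw], ...]]. A call has 1 to 20 rows; each row is the pose to reach, as a shift and turn from the pose commanded when the call began, along the tool's axes at that moment; what a row does not reach only later rows make up. A row lasts 1/8 s, in which the tool goes at most 62.5 mm and 10.7 degrees, less where a joint would pass 70% of its speed; a pose out of reach is approached as far as the arm can. A call with a gripper value outside its range is refused whole. The fingers move at their own pace and stop on an object; the grip force is fixed at half the most. Time passes only in rows, so rows that repeat a pose let the fingers close. It gives the time, the measured TCP pose, the force, the opening and the grip force at its end, in the units of the state.
- bot.read_state(): the state, without advancing time (a new reading comes with each control period).
- bot.capture(name): name is "side" or "top" or "wrist"; returns the picture (480x640x3 uint8, blue, green, red); there is no depth.
- bot.camera_model(name): a dict with "intrinsics" (3x3 intrinsics, pixels), "R" (3x3) and "t" (3): a world point X has camera coordinates R X + t. Camera axes: x right, y down, z forward; pixel columns grow to the right and rows downward; lengths in m; the calibration is good to about 2 mm. A picture is of the moment at which its call begins: read the wrist's pose just before it. camera_model takes no time and is no camera call; for the wrist camera it gives the pose at the moment of the call.
- bot.hand_in(): hands the job in; it is judged then, once.
The state is a dict: "time_s": time; "joint_positions": joint angles; "qvel": joint speeds; "tau": joint torques, N m; "position": TCP position; "tcp_rot": TCP orientation; "force": force on the tool from outside, world axes, zero at the start; "moment": the same for the moment, N m; "opening": opening from 0.0 (shut) to 1.0 (fully open); "grasp_force": force on a finger pad.
Only numpy, scipy, OpenCV 4.12 (cv2) and the standard library are available. Lean on these libraries where they do the work, as an engineer would, in place of code of your own. Each camera call takes 0.05 s, during which the arm holds its last target. There are 200 camera calls.

## Working session

There is one attempt and no reset: what is moved stays moved. The work goes in short steps, Python scripts to look and compute and a tool call to move; the robot and the scene stay as the last step left them, time stands still between calls to the robot, and variables do not carry over. Pictures are saved under pics/ and viewed, at most 14 in all, crops included, and the job is handed in when it is done.

Besides the shell and the picture viewer there is one more tool, called after ">>>" by a JSON object that holds its "name" and its "arguments". apply_moves: Moves the arm, as the interface text tells. Its arguments: {"type":"object","properties":{"steps":{"type":"array","items":{"type":"array","items":{"type":"array","items":{"type":"number"}}}}},"required":["steps"]}

```bash
mkdir -p pics
python3 - <<'E'
from rig import bot
import cv2
s=bot.read_state();print({k:s[k] for k in('time_s','position','tcp_rot','opening','force')})
for n in('top','side'):
    cv2.imwrite(f'pics/{n}0.png',bot.capture(n));m=bot.camera_model(n);print(n,m)
E
```

```text
{'time_s': 0.0, 'position': array([ 0.27940394, -0.5582945 ,  0.2325762 ]), 'tcp_rot': array([[ 8.94378395e-01,  4.47310791e-01, -5.84876293e-04],
       [ 4.47310991e-01, -8.94376085e-01,  2.07266597e-03],
       [ 4.04026487e-04, -2.11536926e-03, -9.99997681e-01]]), 'opening': 1.0009182490519624, 'force': array([ 0.27761223, -0.18072323,  0.22080318])}
top {'intrinsics': array([[485.65326144,   0.        , 328.84814926],
       [  0.        , 485.65326144, 239.30586955],
       [  0.        ,   0.        ,   1.        ]]), 'R': array([[-0.00788481, -0.99996799,  0.00135848],
       [-0.99936862,  0.007833  , -0.03465541],
       [ 0.03464366, -0.00163087, -0.9993984 ]]), 't': array([0.15594104, 0.49029673, 1.10596854])}
side {'intrinsics': array([[603.421791  ,   0.        , 316.31945232],
       [  0.        , 603.421791  , 229.63382566],
       [  0.        ,   0.        ,   1.        ]]), 'R': array([[ 0.53516946,  0.84463555,  0.01358051],
       [ 0.75150609, -0.46869666, -0.46428659],
       [-0.38578782,  0.25867784, -0.8855809 ]]), 't': array([-0.40755028, -0.2742528 ,  1.59380998])}
```

View pics/top0.png

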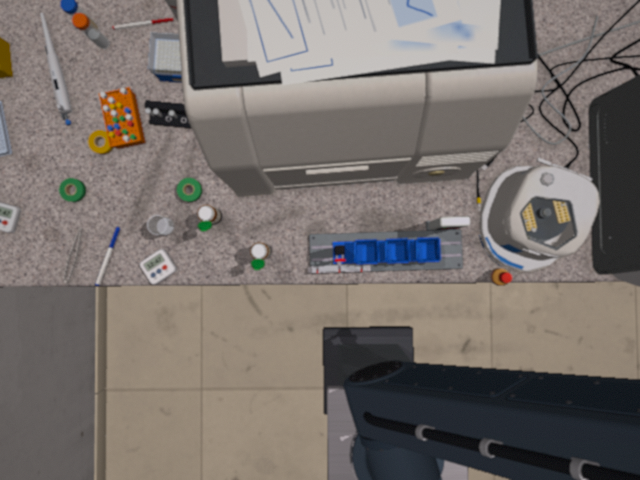

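View pics/side0.png

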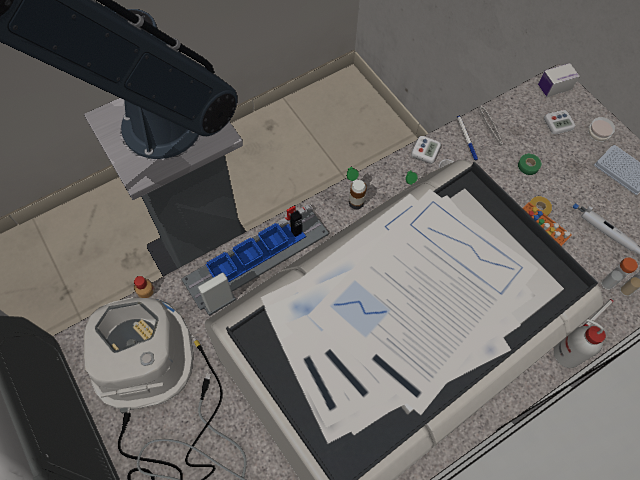

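```bash
cat > h.py <<'E'
from rig import bot
import cv2, numpy as np
def px2w(n,u,v,z,m=None):
    m=m or bot.camera_model(n)
    d=m['R'].T@np.linalg.inv(m['intrinsics'])@np.array([u,v,1.]); c=-m['R'].T@m['t']
    return (c+d*(z-c[2])/d[2])
def w2px(n,X,m=None):
    m=m or bot.camera_model(n)
    p=m['intrinsics']@(m['R']@np.array(X)+m['t']); return p[:2]/p[2]
def crop(img,x0,y0,x1,y1,f,name):
    cv2.imwrite(name,cv2.resize(img[y0:y1,x0:x1],None,fx=f,fy=f,interpolation=cv2.INTER_CUBIC))
def st():
    s=bot.read_state();print('t',round(s['time_s'],2),'pos',np.round(s['position'],4),'R',np.round(s['tcp_rot'],3).tolist(),'op',round(s['opening']*87,1),'gf',np.round(s['grasp_force'],1),'F',np.round(s['force'],1));return s
E
python3 - <<'E'
from h import *
im=cv2.imread('pics/top0.png')
a=cv2.resize(im[175:285,140:340],None,fx=4,fy=4,interpolation=cv2.INTER_CUBIC)
b=cv2.resize(im[205:285,300:520],None,fx=800/220,fy=800/220,interpolation=cv2.INTER_CUBIC)
cv2.imwrite('pics/c1.png',a);cv2.imwrite('pics/c2.png',b)
for n,u,v,z in[('v1',207,213,.084),('v2',259,251,.084),('grip',340,254,.105),('post',455,222,.13),('beaker',160,226,.0),('tape',189,189,.0)]:print(n,px2w('top',u,v,z).round(3))
E
```

```text
v1 [0.547 0.413 0.084]
v2 [0.465 0.302 0.084]
grip [0.457 0.129 0.105]
post [ 0.521 -0.106  0.13 ]
beaker [0.526 0.542 0.   ]
tape [0.611 0.475 0.   ]
```

View pics/c1.png

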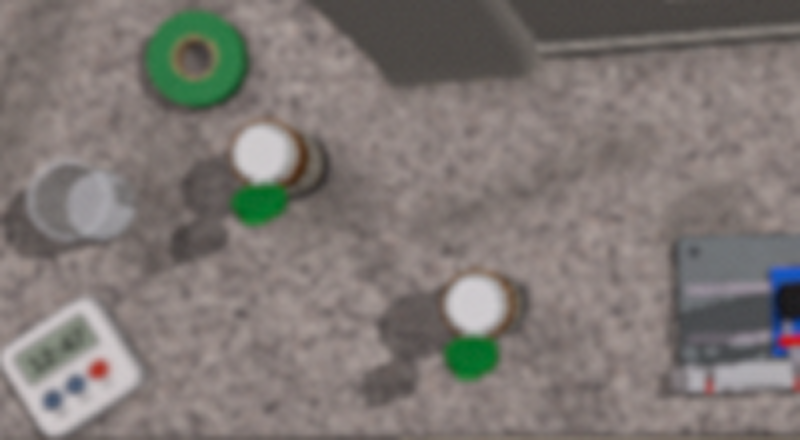

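View pics/c2.png

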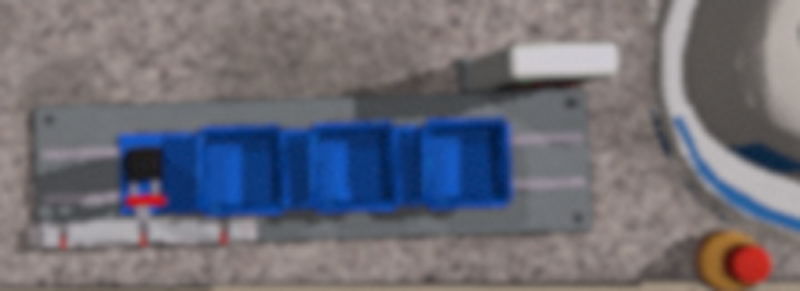

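Two vials are present: A's rim is at (206.5,213.5) with its cap at (205,226), and B's rim is at (259,251) with its cap at (258,264). The beaker and tape sit close to A. The base plate is nearly axis-aligned, and the grip's post and tab are near (340,254).

Run:
```python
from h import *
f=220/800
C=lambda x,y,z:px2w('top',300+x*f,205+y*f,z)
tl,tr,br,bl=[C(*p,.012) for p in[(36,108),(584,93),(592,230),(30,247)]]
print('corners',[c.round(3)[:2] for c in(tl,tr,br,bl)],'len',np.linalg.norm(tl-tr),np.linalg.norm(tl-bl))
print('yaw',np.degrees(np.arctan2(*( -(tl-tr)[0],(tl-tr)[1]))),np.degrees(np.arctan2(-(bl-br)[0],(bl-br)[1])),'ctr',(tl+tr+br+bl)/4)
print('post top',C(144,162,.105),'tab',C(147,200,.105))
for nme,p in dict(p0=(241,168),p1=(351,165),p2=(466,161)).items():print(nme,C(*p,.056))
for n,r,c in[('A',(206.5,213.5),(205,225.75)),('B',(258.75,251),(258,264.2))]:
    R=px2w('top',*r,.084);K=px2w('top',*c,.094);d=R-K;print(n,R,K,np.hypot(d[0],d[1]),'yaw',np.degrees(np.arctan2(d[1],d[0])))
```

```text
corners [array([0.502, 0.195]), array([ 0.509, -0.15 ]), array([ 0.423, -0.153]), array([0.415, 0.2  ])] len 0.3451117260589247 0.08736854645830167
yaw 1.1211855683259153 1.2752325810826801 ctr [0.46228706 0.02302897 0.012     ]
post top [0.46651821 0.12989453 0.105     ] tab [0.44464173 0.12835739 0.105     ]
p0 [0.46309275 0.07022204 0.056     ]
p1 [0.4643805  0.00379455 0.056     ]
p2 [ 0.46624849 -0.06568056  0.056     ]
A [0.54624822 0.4138308  0.084     ] [0.51934531 0.41448298 0.094     ] 0.026910811451709135 yaw -1.3886872139849729
B [0.46506073 0.3021683  0.084     ] [0.43705751 0.30240561 0.094     ] 0.02800422450060702 yaw -0.4855198662188212
```

```bash
cat >> h.py <<'E'
from scipy.spatial.transform import Rotation as Ro
def plan(*wps):
    """each wp: x,y,z,yaw(deg of tool y axis); prints tool-frame row from measured pose"""
    s=st();R0=np.array(s['tcp_rot']);p0=np.array(s['position'])
    for x,y,z,a in wps:
        a=np.radians(a);Y=np.array([np.cos(a),np.sin(a),0]);Z=np.array([0,0,-1.]);Rt=np.c_[np.cross(Y,Z),Y,Z]
        print('->',(R0.T@(np.array([x,y,z])-p0)*100).round(2),np.degrees(Ro.from_matrix(R0.T@Rt).as_rotvec()).round(1))
E
python3 - <<'E'
from h import *
plan((.43,-.3,.25,-40),(.45,.05,.26,1.2),(.46,.08,.26,1.2))
m=bot.camera_model('wrist');s=bot.read_state();c=-m['R'].T@m['t'];print('cam in tool',s['tcp_rot'].T@(c-s['position']),(m['R']@s['tcp_rot']).round(2),m['intrinsics'][0,0])
E
```

```text
t 0.1 pos [ 0.2794 -0.5583  0.2327] R [[0.894, 0.447, -0.001], [0.447, -0.894, 0.002], [0.0, -0.002, -1.0]] op 86.6 gf 0.0 F [ 0.8  0.3 -0.3]
-> [ 25.02 -16.37  -1.69] [ -0.1  -0.  -23.4]
-> [ 42.47 -46.78  -2.63] [ -0.1  -0.1 -64.6]
-> [ 44.71 -49.02  -2.62] [ -0.1  -0.1 -64.6]
cam in tool [ 0.08096109 -0.00024556 -0.15106285] [[ 0.    1.   -0.  ]
 [-0.96  0.   -0.29]
 [-0.29  0.    0.96]] 376.2990877117477
```

>>> {"name": "apply_moves", "arguments": {"steps": [[[6, -4, -0.5, 0, 0, -5, 1], [12, -8, -1, 0, 0, -12, 1], [18, -12, -1.5, 0, 0, -18, 1], [25, -16.4, -1.7, 0, 0, -24, 1], [29, -21, -1.7, 0, 0, -34, 1], [33, -26, -2, 0, 0, -44, 1], [36, -31, -2, 0, 0, -54, 1], [39, -36.5, -2.6, 0, 0, -60, 1], [41.5, -42, -2.6, 0, 0, -64.6, 1], [43.5, -47.5, -2.6, 0, 0, -64.6, 1], [46, -52, -2.6, 0, 0, -64.6, 1], [46.5, -53, -2.6, 0, 0, -64.6, 1], [46.5, -53, -2.6, 0, 0, -64.6, 1]]]}}

```text
time_s: 1.72
position: [0.4576, 0.1253, 0.2593]
tcp_rot: [[-0.025, 1.0, -0.001], [1.0, 0.025, 0.0], [0.0, -0.001, -1.0]]
force: [-0.3, -0.2, -0.5]
opening: 0.999
grasp_force: 0.0
```

Run:
```python
from h import *
st();cv2.imwrite('pics/w1.png',bot.capture('wrist'))
for X in[(.462,.131,.105),(.467,.13,.105),(.4644,.0038,.056)]:print(w2px('wrist',X))
```

```text
t 1.73 pos [0.4576 0.1253 0.2593] R [[-0.025, 1.0, -0.001], [1.0, 0.025, 0.0], [0.0, -0.001, -1.0]] op 86.9 gf 0.0 F [-0.3 -0.2 -0.5]
[324.06260742 217.46034832]
[330.01844684 218.77237856]
[322.24858992 323.58074612]
```

View pics/w1.png

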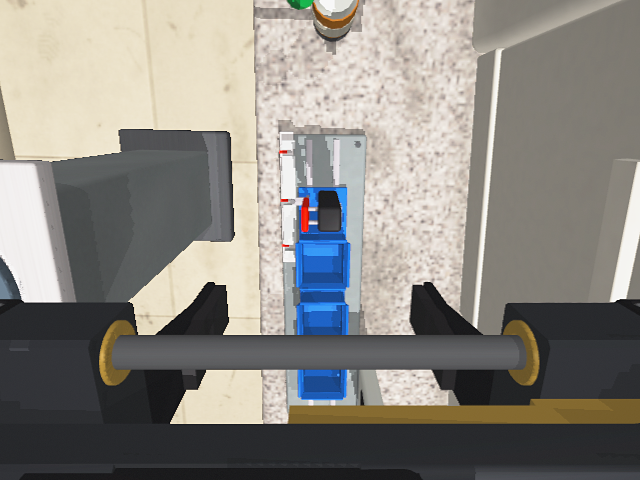

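>>> {"name": "apply_moves", "arguments": {"steps": [[[0.47, 0.25, 5, 0, 0, 0, 1], [0.47, 0.25, 10, 0, 0, 0, 1], [0.47, 0.25, 14, 0, 0, 0, 1], [0.47, 0.25, 17.8, 0, 0, 0, 1], [0.47, 0.25, 17.8, 0, 0, 0, 1], [0.47, 0.25, 17.8, 0, 0, 0, 0], [0.47, 0.25, 17.8, 0, 0, 0, -0.2], [0.47, 0.25, 17.8, 0, 0, 0, -0.4], [0.47, 0.25, 17.8, 0, 0, 0, -1], [0.47, 0.25, 17.8, 0, 0, 0, -1], [0.47, 0.25, 17.8, 0, 0, 0, -1], [0.47, 0.25, 17.8, 0, 0, 0, -1]]]}}

```text
time_s: 3.28
position: [0.4632, 0.128, 0.0816]
tcp_rot: [[-0.02, 1.0, 0.005], [1.0, 0.02, 0.0], [0.0, 0.005, -1.0]]
force: [2.0, 2.0, -4.5]
opening: 0.295
grasp_force: 30.1
```

>>> {"name": "apply_moves", "arguments": {"steps": [[[0, 0.25, 0, 0, 0, 0, -1], [1, 0.25, 0, 0, 0, 0, -1], [2, 0.25, 0, 0, 0, 0, -1], [3, 0.25, 0, 0, 0, 0, -1], [4, 0.25, 0, 0, 0, 0, -1], [4.6, 0.25, 0, 0, 0, 0, -1], [5.1, 0.25, 0, 0, 0, 0, -1], [5.1, 0.25, 0, 0, 0, 0, -1], [5.1, 0.25, 0, 0, 0, 0, -1], [5.1, 0.25, 0, 0, 0, 0, -1]]]}}

```text
time_s: 4.53
position: [0.4621, 0.1788, 0.0816]
tcp_rot: [[-0.02, 1.0, -0.0], [1.0, 0.02, 0.0], [0.0, -0.0, -1.0]]
force: [-0.8, -2.6, 3.7]
opening: 0.294
grasp_force: 30.0
```

>>> {"name": "apply_moves", "arguments": {"steps": [[[-0.05, 0, 0, 0, 0, 0, -0.3], [-0.05, 0, 0, 0, 0, 0, -0.1], [-0.05, 0, 0, 0, 0, 0, 0.1], [-0.05, -0.2, 0, 0, 0, 0, 0.4], [-0.05, -0.2, 0, 0, 0, 0, 0.7], [-0.05, -0.2, -4, 0, 0, 0, 1], [-0.05, -0.2, -9, 0, 0, 0, 1], [-0.05, -0.2, -14, 0, 0, 0, 1], [-0.05, -0.2, -17, 0, 0, 0, 1], [-0.05, -0.2, -17, 0, 0, 0, 1]]]}}

```text
time_s: 5.78
position: [0.4623, 0.1786, 0.2541]
tcp_rot: [[-0.02, 1.0, 0.007], [1.0, 0.02, 0.001], [0.001, 0.007, -1.0]]
force: [0.0, 0.7, 0.2]
opening: 1.0
grasp_force: 0.0
```

Run:
```python
from h import *
st();im=bot.capture('wrist');crop(im,240,0,400,420,1.42*1,'pics/x.png')
a=cv2.resize(im[110:420,230:390],None,fx=1.9,fy=1.9);b=bot.capture('top')[195:285,130:510]
cv2.imwrite('pics/w2.png',a);cv2.imwrite('pics/topb.png',cv2.resize(b,None,fx=2.1,fy=2.1))
m=bot.camera_model('wrist')
for X in[(.46,.18,.105),(.4615,.052,.019)]:print(w2px('wrist',X))
```

```text
t 5.78 pos [0.4623 0.1786 0.2541] R [[-0.02, 1.0, 0.007], [1.0, 0.02, 0.001], [0.001, 0.007, -1.0]] op 87.0 gf 0.0 F [0.  0.7 0.2]
[318.8924478  226.16969803]
[317.73207089 315.55774315]
```

View pics/w2.png

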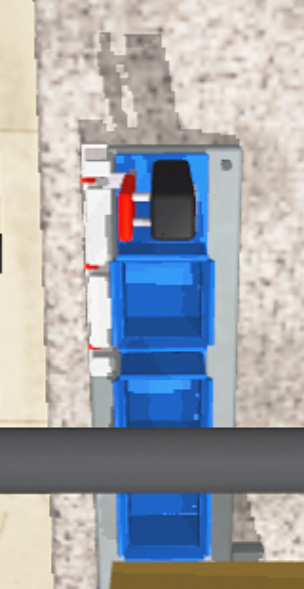

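The shuttle sits at the load notch with its tooth in the red mark and the tab out. Next I look at the vials from near.

Run:
```python
from h import *
im=bot.capture('wrist');cv2.imwrite('pics/w2b.png',im)
g=im.astype(int);mask=((g[...,0]>g[...,2]+70)).astype(np.uint8);ys,xs=np.nonzero(mask[230:300,270:360]);print('blue x range p0',np.percentile(xs,[1,99])+270,np.percentile(ys,[1,99])+230)
for c in [(316.8,269)]:print(px2w('wrist',*c,.056))
plan((.465,.29,.25,90))
```

```text
blue x range p0 [292. 346.] [232. 299.]
[0.4583198  0.12332578 0.056     ]
t 5.92 pos [0.4595 0.1782 0.2504] R [[-0.02, 1.0, -0.002], [1.0, 0.02, -0.0], [-0.0, -0.002, -1.0]] op 86.7 gf 0.0 F [ 0.   0.7 -0.3]
-> [11.17  0.78  0.04] [ -0.1  -0.1 -88.8]
```

>>> {"name": "apply_moves", "arguments": {"steps": [[[1, 0.1, 0, 0, 0, -9, 1], [2, 0.1, 0, 0, 0, -18, 1], [3, 0.2, 0, 0, 0, -27, 1], [4.5, 0.3, 0, 0, 0, -36, 1], [6, 0.4, 0, 0, 0, -45, 1], [7.5, 0.5, 0, 0, 0, -54, 1], [9, 0.6, 0, 0, 0, -63, 1], [10, 0.7, 0, 0, 0, -72, 1], [11, 0.8, 0, 0, 0, -81, 1], [11.2, 0.8, 0, 0, 0, -88.8, 1], [11.2, 0.8, 0, 0, 0, -88.8, 1], [11.2, 0.8, 0, 0, 0, -88.8, 1], [11.2, 0.8, 0, 0, 0, -88.8, 1], [11.2, 0.8, 0, 0, 0, -88.8, 1]]]}}

```text
time_s: 7.68
position: [0.466, 0.2903, 0.2515]
tcp_rot: [[-1.0, 0.001, -0.0], [0.001, 1.0, 0.0], [0.0, 0.0, -1.0]]
force: [-0.7, 0.7, -0.3]
opening: 0.999
grasp_force: 0.0
```

Run:
```python
from h import *
st();m=bot.camera_model('wrist');im=bot.capture('wrist');cv2.imwrite('pics/w3.png',im)
for X in[(.465,.302,.084),(.546,.414,.084)]:print(w2px('wrist',X,m))
np.savez('m3.npz',**m)
```

```text
t 7.67 pos [0.466  0.2903 0.2515] R [[-1.0, 0.001, -0.0], [0.001, 1.0, 0.0], [0.0, 0.0, -1.0]] op 86.9 gf 0.0 F [-0.7  0.7 -0.3]
[332.09104466 220.95895436]
[450.99318428 305.11127789]
```

View pics/w3.png

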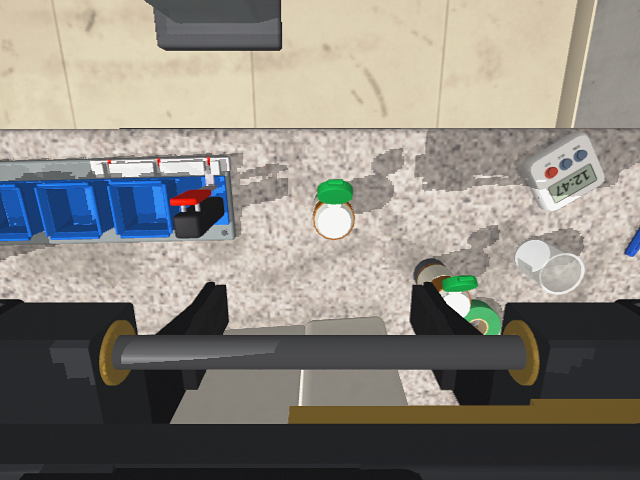

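B's rim is at (334,219), within 2 px of the prediction, and its cap points at the robot at (336,191). Grasp it.

>>> {"name": "apply_moves", "arguments": {"steps": [[[0.23, 1.32, 4, 0, 0, 0, 1], [0.23, 1.32, 9, 0, 0, 0, 1], [0.23, 1.32, 14, 0, 0, 0, 1], [0.23, 1.32, 17, 0, 0, 0, 1], [0.23, 1.32, 19, 0, 0, 0, 1], [0.23, 1.32, 19.7, 0, 0, 0, 1], [0.23, 1.32, 19.7, 0, 0, 0, 0.5], [0.23, 1.32, 19.7, 0, 0, 0, 0.2], [0.23, 1.32, 19.7, 0, 0, 0, -0.05], [0.23, 1.32, 19.7, 0, 0, 0, -1], [0.23, 1.32, 19.7, 0, 0, 0, -1], [0.23, 1.32, 19.7, 0, 0, 0, -1], [0.23, 1.32, 17, 0, 0, 0, -1], [0.23, 1.32, 10, 0, 0, 0, -1], [0.23, 1.32, 8, 0, 0, 0, -1], [0.23, 1.32, 8, 0, 0, 0, -1], [0.23, 1.32, 8, 0, 0, 0, -1]]]}}

```text
time_s: 9.85
position: [0.4626, 0.3032, 0.1703]
tcp_rot: [[-1.0, 0.0, -0.002], [0.0, 1.0, -0.001], [0.002, -0.001, -1.0]]
force: [0.4, 0.2, -1.3]
opening: 0.434
grasp_force: 30.0
```

Run:
```python
from h import *
st();m=bot.camera_model('wrist');im=bot.capture('wrist');cv2.imwrite('pics/w4.png',im)
plan((.4617,.052,.17,91.2),(.4617,.052,.0745,91.2))
```

```text
t 9.85 pos [0.4626 0.3032 0.1703] R [[-1.0, 0.0, -0.002], [0.0, 1.0, -0.001], [0.002, -0.001, -1.0]] op 37.8 gf 30.0 F [ 0.4  0.2 -1.3]
t 9.9 pos [0.4624 0.3031 0.1699] R [[-1.0, 0.0, -0.003], [0.0, 1.0, -0.001], [0.003, -0.001, -1.0]] op 37.4 gf 30.0 F [ 0.6 -0.5 -1.2]
-> [ 6.000e-02 -2.511e+01  2.000e-02] [-0.1 -0.2 -1.2]
-> [ 2.00e-02 -2.51e+01  9.57e+00] [-0.1 -0.2 -1.2]
```

View pics/w4.png

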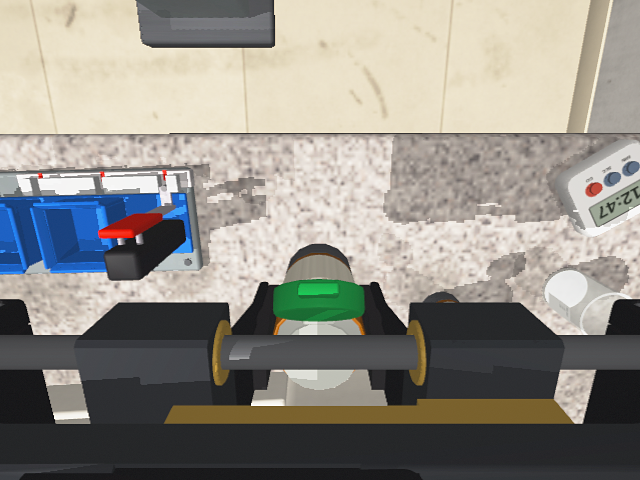

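>>> {"name": "apply_moves", "arguments": {"steps": [[[0, 0, -2, 0, 0, 0, -1], [0, -4, -2, 0, 0, -0.5, -1], [0.05, -9, -2, 0, 0, -1.2, -1], [0.05, -14, -2, 0, 0, -1.2, -1], [0.05, -19, -2, 0, 0, -1.2, -1], [0.05, -23.5, -2, 0, 0, -1.2, -1], [0.05, -25.1, -1, 0, 0, -1.2, -1], [0.05, -25.1, 2, 0, 0, -1.2, -1], [0.05, -25.1, 4, 0, 0, -1.2, -1], [0.05, -25.1, 4.5, 0, 0, -1.2, -1], [0.05, -25.1, 4.5, 0, 0, -1.2, -1], [0.05, -25.1, 4.5, 0, 0, -1.2, -1]]]}}

```text
time_s: 11.4
position: [0.4635, 0.053, 0.1269]
tcp_rot: [[-1.0, -0.021, 0.001], [-0.021, 1.0, -0.0], [-0.001, -0.0, -1.0]]
force: [0.2, 0.9, -0.6]
opening: 0.429
grasp_force: 30.0
```

Run:
```python
from h import *
st();im=bot.capture('wrist');crop(im,200,150,440,330,3,'pics/w5.png')
plan((.4617,.052,.075,91.2))
```

```text
t 11.4 pos [0.4635 0.053  0.1269] R [[-1.0, -0.021, 0.001], [-0.021, 1.0, -0.0], [-0.001, -0.0, -1.0]] op 37.3 gf 30.0 F [ 0.2  0.9 -0.6]
t 11.45 pos [0.4636 0.0529 0.1271] R [[-1.0, -0.021, 0.001], [-0.021, 1.0, -0.0], [-0.001, -0.0, -1.0]] op 37.0 gf 30.0 F [-0.2 -0.3 -1.8]
-> [ 0.2  -0.08  5.21] [-0.   0.1 -0. ]
```

View pics/w5.png

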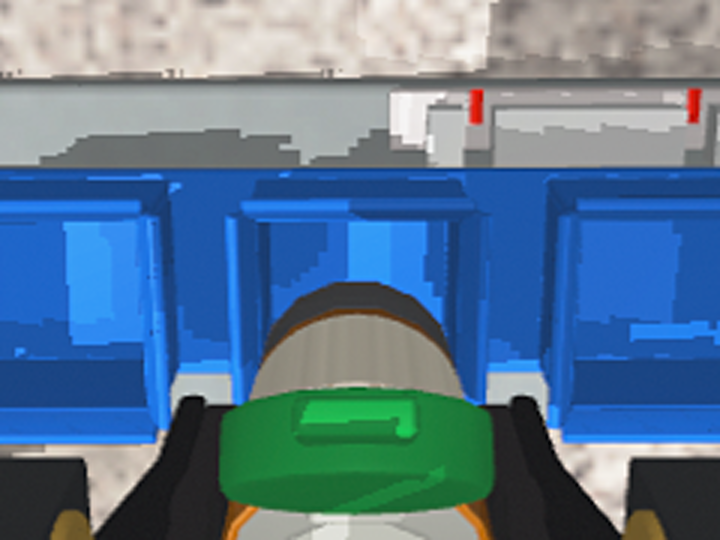

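The vial is centred on p1 in y: pocket flare at 228–488, vial at 357. Lower it.

>>> {"name": "apply_moves", "arguments": {"steps": [[[0.15, 0, 1, 0, 0, 0, -1], [0.15, 0, 2, 0, 0, 0, -1], [0.15, 0, 3, 0, 0, 0, -1], [0.15, 0, 4, 0, 0, 0, -1], [0.15, 0, 4.8, 0, 0, 0, -1], [0.15, 0, 5.15, 0, 0, 0, -1], [0.15, 0, 5.15, 0, 0, 0, -1]]]}}

```text
time_s: 12.32
position: [0.4615, 0.0526, 0.0748]
tcp_rot: [[-1.0, -0.02, -0.001], [-0.02, 1.0, 0.0], [0.0, 0.0, -1.0]]
force: [-0.3, 0.9, -1.3]
opening: 0.432
grasp_force: 30.0
```

>>> {"name": "apply_moves", "arguments": {"steps": [[[0, 0, 0.1, 0, 0, 0, 0.05], [0, 0, 0.1, 0, 0, 0, 0.2], [0, 0, 0.1, 0, 0, 0, 0.2], [0, 0, -2, 0, 0, 0, 0.2], [0, 0, -6, 0, 0, 0, 0.2], [0, 0, -10, 0, 0, 0, 0.0], [0, 0, -12.5, 0, 0, 0, -1], [0, 0, -12.5, 0, 0, 0, -1], [0, 0, -12.5, 0, 0, 0, -1], [0, 0, -12.5, 0, 0, 0, -1]]]}}

```text
time_s: 13.58
position: [0.4606, 0.0527, 0.1988]
tcp_rot: [[-1.0, -0.02, -0.003], [-0.02, 1.0, 0.0], [0.003, 0.0, -1.0]]
force: [0.0, 0.5, -0.5]
opening: 0.133
grasp_force: 0.0
```

Run:
```python
from h import *
st();im=bot.capture('wrist');cv2.imwrite('pics/w6.png',im);crop(im,170,130,470,330,2.66,'pics/w6c.png')
for X in[(.4617,.052,.103),(.4467,.052,.103),(.4617,.052,.019)]:print(w2px('wrist',X))
```

```text
t 13.57 pos [0.4606 0.0527 0.1988] R [[-1.0, -0.02, -0.003], [-0.02, 1.0, 0.0], [0.003, 0.0, -1.0]] op 11.6 gf 0.0 F [ 0.   0.5 -0.5]
[317.47503258 249.30686241]
[317.9309668  228.36141581]
[317.80766073 220.16202659]
```

View pics/w6c.png

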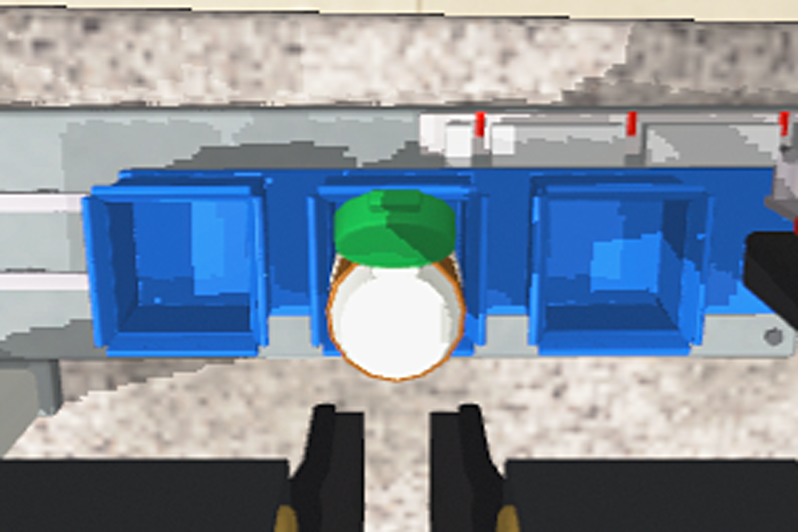

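>>> {"name": "apply_moves", "arguments": {"steps": [[[4, 0.1, 0, 0, 0, 0, -1], [6.8, 0.15, 0, 0, 0, 0, -1], [6.8, 0.15, 3, 0, 0, 0, -1], [6.8, 0.15, 6, 0, 0, 0, -1], [6.8, 0.15, 7.6, 0, 0, 0, -1], [6.8, 0.15, 7.6, 0, 0, 0, -1], [5.8, 0.15, 7.6, 0, 0, 0, -1], [4.9, 0.15, 7.6, 0, 0, 0, -1], [4.2, 0.1, 7.6, 0, 0, 0, -1], [3.5, 0.1, 7.3, 0, 0, 0, -1], [2.8, 0.1, 7.1, 0, 0, 0, -1], [2.1, 0.1, 6.9, 0, 0, 0, -1], [1.4, 0.1, 6.8, 0, 0, 0, -1], [0.7, 0.1, 6.8, 0, 0, 0, -1], [0, 0.1, 6.8, 0, 0, 0, -1], [-0.6, 0.1, 6.8, 0, 0, 0, -1], [-0.6, 0.1, 6.8, 0, 0, 0, -1]]]}}

```text
time_s: 15.75
position: [0.4683, 0.0537, 0.132]
tcp_rot: [[-1.0, -0.02, 0.001], [-0.02, 1.0, -0.0], [-0.001, -0.0, -1.0]]
force: [-0.4, -0.1, -0.0]
opening: 0.004
grasp_force: 0.1
```

Run:
```python
from h import *
st();im=bot.capture('wrist');cv2.imwrite('pics/w7.png',im);crop(im,200,230,440,410,3,'pics/w7c.png')
```

```text
t 15.75 pos [0.4683 0.0537 0.132 ] R [[-1.0, -0.02, 0.001], [-0.02, 1.0, -0.0], [-0.001, -0.0, -1.0]] op 0.4 gf 0.1 F [-0.4 -0.1 -0. ]
```

View pics/w7c.png

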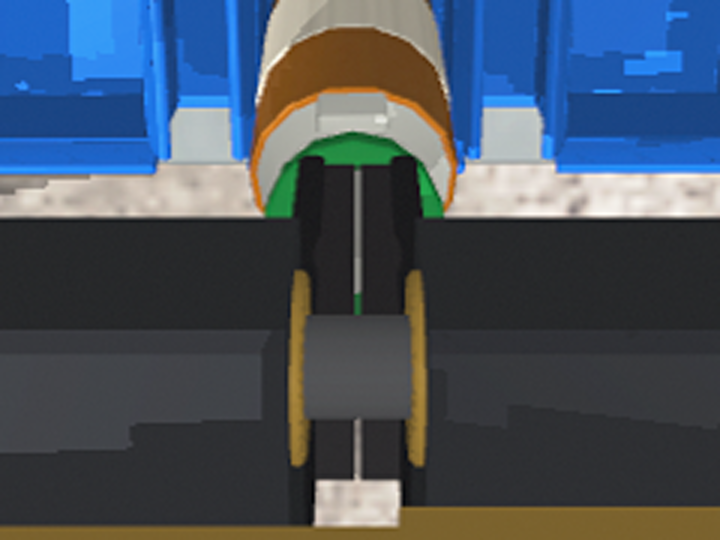

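The cap has swung over the rim. Press it down.

>>> {"name": "apply_moves", "arguments": {"steps": [[[0.1, 0, 0.4, 0, 0, 0, -1], [0.1, 0, 0.8, 0, 0, 0, -1], [0.1, 0, 1.0, 0, 0, 0, -1], [0.1, 0, 1.1, 0, 0, 0, -1], [0.1, 0, 1.1, 0, 0, 0, -1]]]}}

```text
time_s: 16.42
position: [0.4657, 0.0536, 0.1242]
tcp_rot: [[-1.0, -0.021, -0.0], [-0.021, 1.0, -0.001], [0.0, -0.001, -1.0]]
force: [-7.8, -1.0, 32.8]
opening: 0.002
grasp_force: 16.7
```

>>> {"name": "apply_moves", "arguments": {"steps": [[[0, 0, -3, 0, 0, 0, -1], [0, 0, -8, 0, 0, 0, -1], [-1, 4, -12.5, 0, 0, 0, -0.5], [-2, 9, -12.5, 0, 0, 0, 0], [-3, 14, -12.5, 0, 0, 0, 0.5], [-4, 19, -12.5, 0, 0, 0, 1], [-5, 24, -12.5, 0, 0, 0, 1], [-6, 29, -12.5, 0, 0, 0, 1], [-6.7, 33, -12.5, 0, 0, 0, 1], [-6.7, 34, -12.5, 0, 0, 0, 1], [-6.7, 34, -12.5, 0, 0, 0, 1], [-6.7, 34, -12.5, 0, 0, 0, 1]]]}}

```text
time_s: 17.92
position: [0.5263, 0.3935, 0.2458]
tcp_rot: [[-1.0, -0.019, -0.001], [-0.019, 1.0, -0.001], [0.001, -0.001, -1.0]]
force: [0.2, -0.1, 0.3]
opening: 0.982
grasp_force: 0.0
```

Run:
```python
from h import *
m3=dict(np.load('m3.npz'));print('chest corner',px2w('wrist',385,318,0,m3),px2w('wrist',305,325,0,m3))
st();im=bot.capture('wrist');cv2.imwrite('pics/w8.png',im);cv2.imwrite('pics/top8.png',bot.capture('top'))
print(w2px('wrist',(.546,.414,.084)))
```

```text
chest corner [0.60555712 0.36946058 0.        ] [0.61499917 0.27376749 0.        ]
t 17.93 pos [0.5263 0.3935 0.2458] R [[-1.0, -0.019, -0.001], [-0.019, 1.0, -0.001], [0.001, -0.001, -1.0]] op 85.5 gf 0.0 F [ 0.2 -0.1  0.3]
[341.67579854 245.57776868]
```

View pics/w8.png

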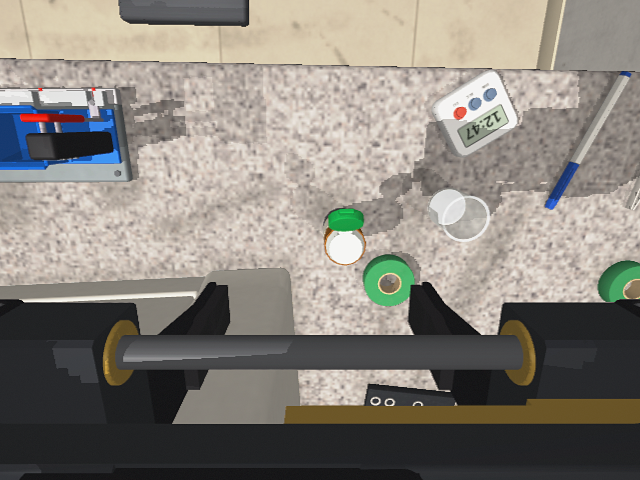

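Run:
```python
from h import *
m3=dict(np.load('m3.npz'));m=bot.camera_model('wrist')
for z in(0,.03,.06,.09,.12,.16,.2):print(z,px2w('wrist',385,318,z,m3).round(3)[:2],px2w('wrist',290,270,z,m).round(3)[:2],px2w('wrist',200,290,z,m).round(3)[:2])
print(px2w('wrist',345,245,.084,m),px2w('wrist',389,280,.019,m))
plan((.546,.4165,.054,90))
```

```text
0 [0.606 0.369] [0.603 0.362] [0.63  0.259]
0.03 [0.589 0.364] [0.591 0.365] [0.616 0.269]
0.06 [0.573 0.358] [0.579 0.367] [0.602 0.279]
0.09 [0.556 0.352] [0.567 0.369] [0.588 0.289]
0.12 [0.54  0.346] [0.556 0.371] [0.574 0.299]
0.16 [0.518 0.338] [0.54  0.374] [0.556 0.313]
0.2 [0.496 0.33 ] [0.524 0.377] [0.537 0.326]
[0.54541003 0.41688448 0.084     ] [0.6050698  0.47138958 0.019     ]
t 18.02 pos [0.5266 0.3936 0.2462] R [[-1.0, -0.019, -0.0], [-0.019, 1.0, -0.0], [0.0, -0.0, -1.0]] op 86.5 gf 0.0 F [-0.3  0.3 -0. ]
-> [-1.99  2.26 19.22] [-0.  -0.   1.1]
```

A's rim is at (345,245), which gives (0.5455, 0.4168). The chest edge at x of about 0.59 leaves room for the gripper body.

>>> {"name": "apply_moves", "arguments": {"steps": [[[-1.95, 2.3, 3, 0, 0, 1, 1], [-1.95, 2.3, 7, 0, 0, 1, 1], [-1.95, 2.3, 12, 0, 0, 1, 1], [-1.95, 2.3, 16, 0, 0, 1, 1], [-1.95, 2.3, 18.5, 0, 0, 1, 1], [-1.95, 2.3, 19.2, 0, 0, 1, 1], [-1.95, 2.3, 19.2, 0, 0, 1, 0.5], [-1.95, 2.3, 19.2, 0, 0, 1, 0.2], [-1.95, 2.3, 19.2, 0, 0, 1, -0.05], [-1.95, 2.3, 19.2, 0, 0, 1, -1], [-1.95, 2.3, 19.2, 0, 0, 1, -1], [-1.95, 2.3, 19.2, 0, 0, 1, -1], [-1.95, 2.3, 17, 0, 0, 1, -1], [-1.95, 2.3, 11, 0, 0, 1, -1], [-1.95, 2.3, 5.5, 0, 0, 1, -1], [-1.95, 2.3, 5.5, 0, 0, 1, -1]]]}}

```text
time_s: 20.02
position: [0.5491, 0.4206, 0.1989]
tcp_rot: [[-1.0, -0.003, 0.013], [-0.003, 1.0, 0.007], [-0.013, 0.007, -1.0]]
force: [0.0, -0.2, -2.2]
opening: 0.431
grasp_force: 29.9
```

Run:
```python
from h import *
st();cv2.imwrite('pics/w9.png',bot.capture('wrist'))
plan((.4603,.121,.195,91.2),(.4603,.121,.127,91.2),(.4603,.121,.075,91.2))
```

```text
t 20.02 pos [0.5491 0.4206 0.1989] R [[-1.0, -0.003, 0.013], [-0.003, 1.0, 0.007], [-0.013, 0.007, -1.0]] op 37.5 gf 29.9 F [ 0.  -0.2 -2.2]
t 20.07 pos [0.5471 0.4194 0.1954] R [[-1.0, -0.003, 0.006], [-0.003, 1.0, 0.003], [-0.006, 0.003, -1.0]] op 37.4 gf 29.9 F [-0.4 -0.4 -1.5]
-> [  8.77 -29.81  -0.12] [ 0.2  0.4 -1. ]
-> [  8.81 -29.83   6.68] [ 0.2  0.4 -1. ]
-> [  8.85 -29.85  11.88] [ 0.2  0.4 -1. ]
```

>>> {"name": "apply_moves", "arguments": {"steps": [[[1.5, -4, 0, 0, 0, -1, -1], [3, -9, 0, 0, 0, -1, -1], [4.5, -14, 0, 0, 0, -1, -1], [6, -19, 0, 0, 0, -1, -1], [7.2, -24, 0, 0, 0, -1, -1], [8.2, -28, 0, 0, 0, -1, -1], [8.7, -29.6, 0, 0, 0, -1, -1], [8.7, -29.6, 2, 0, 0, -1, -1], [8.7, -29.6, 5, 0, 0, -1, -1], [8.7, -29.6, 6.3, 0, 0, -1, -1], [8.7, -29.6, 6.3, 0, 0, -1, -1], [8.7, -29.6, 6.3, 0, 0, -1, -1], [8.7, -29.6, 6.3, 0, 0, -1, -1]]]}}

```text
time_s: 21.7
position: [0.4601, 0.1224, 0.1288]
tcp_rot: [[-1.0, -0.021, 0.002], [-0.021, 1.0, 0.0], [-0.002, 0.0, -1.0]]
force: [-1.1, 0.2, -0.3]
opening: 0.426
grasp_force: 29.9
```

Run:
```python
from h import *
st();im=bot.capture('wrist')
a=cv2.resize(im[150:330,200:440],None,fx=2,fy=2,interpolation=cv2.INTER_CUBIC)
b=cv2.resize(im[140:260,0:240],None,fx=1.3,fy=1.3)
w8=cv2.imread('pics/w8.png');c=np.zeros((360,312,3),np.uint8);c[:156]=b[:156,:312]
t=cv2.imread('pics/top8.png')[215:280,300:404];c[160:355]=cv2.resize(t,(312,195),interpolation=cv2.INTER_CUBIC)
cv2.imwrite('pics/w10.png',np.hstack([a,c]))
plan((.4603,.121,.075,91.2))
```

```text
t 21.7 pos [0.4601 0.1224 0.1288] R [[-1.0, -0.021, 0.002], [-0.021, 1.0, 0.0], [-0.002, 0.0, -1.0]] op 37.0 gf 29.9 F [-1.1  0.2 -0.3]
t 21.75 pos [0.46   0.1223 0.1288] R [[-1.0, -0.021, 0.002], [-0.021, 1.0, 0.0], [-0.002, 0.0, -1.0]] op 37.5 gf 29.9 F [ 0.8  0.5 -1. ]
-> [-0.01 -0.13  5.38] [ 0.   0.1 -0. ]
```

View pics/w10.png

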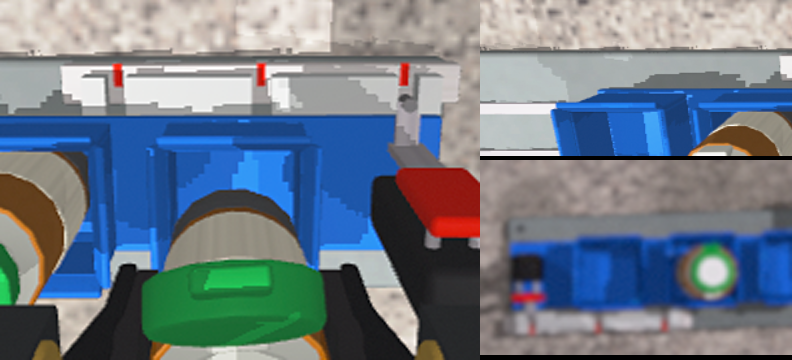

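A is centred on p0: flare at 148–322, vial at 236. B shows a shut green-ringed cap. Lower A and release with a narrow opening.

>>> {"name": "apply_moves", "arguments": {"steps": [[[-0.05, -0.03, 1, 0, 0, 0, -1], [-0.05, -0.03, 2, 0, 0, 0, -1], [-0.05, -0.03, 3, 0, 0, 0, -1], [-0.05, -0.03, 4, 0, 0, 0, -1], [-0.05, -0.03, 4.9, 0, 0, 0, -1], [-0.05, -0.03, 5.35, 0, 0, 0, -1], [-0.05, -0.03, 5.35, 0, 0, 0, -1], [-0.05, -0.03, 5.4, 0, 0, 0, -1]]]}}

```text
time_s: 22.75
position: [0.4602, 0.1219, 0.0742]
tcp_rot: [[-1.0, -0.021, 0.001], [-0.021, 1.0, 0.0], [-0.001, 0.0, -1.0]]
force: [-0.0, -0.5, -1.3]
opening: 0.43
grasp_force: 29.9
```

>>> {"name": "apply_moves", "arguments": {"steps": [[[0, 0, 0.1, 0, 0, 0, 0.05], [0, 0, 0.1, 0, 0, 0, 0.15], [0, 0, 0.1, 0, 0, 0, 0.15], [0, 0, -2, 0, 0, 0, 0.15], [0, 0, -6, 0, 0, 0, 0.15], [0, 0, -10, 0, 0, 0, 0.0], [0, 0, -12.5, 0, 0, 0, -1], [0, 0, -12.5, 0, 0, 0, -1], [0, 0, -12.5, 0, 0, 0, -1], [0, 0, -12.5, 0, 0, 0, -1]]]}}

```text
time_s: 24.0
position: [0.4591, 0.1219, 0.1978]
tcp_rot: [[-1.0, -0.02, -0.003], [-0.02, 1.0, -0.0], [0.003, 0.0, -1.0]]
force: [0.1, -1.8, -0.5]
opening: 0.131
grasp_force: 0.0
```

Run:
```python
from h import *
st();im=bot.capture('wrist');cv2.imwrite('pics/w11.png',im);crop(im,170,130,470,330,2.66,'pics/w11c.png')
for X in[(.4603,.121,.103)]:print(w2px('wrist',X))
```

```text
t 24.0 pos [0.4591 0.1219 0.1978] R [[-1.0, -0.02, -0.003], [-0.02, 1.0, -0.0], [0.003, 0.0, -1.0]] op 11.4 gf 0.0 F [ 0.1 -1.8 -0.5]
[317.34071027 250.02446171]
```

View pics/w11c.png

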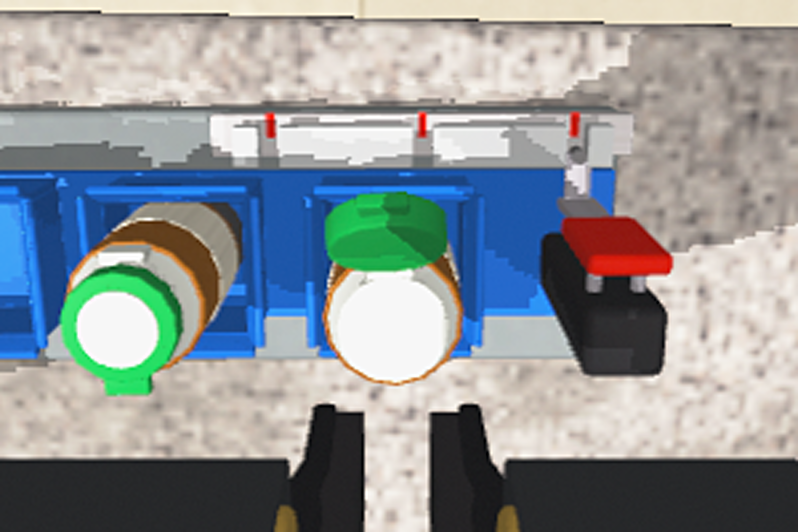

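B is shut, with the white-topped green cap flat on the rim. A stands upright in p0. Now the same sweep for A.

>>> {"name": "apply_moves", "arguments": {"steps": [[[4, 0.05, 0, 0, 0, 0, -1], [6.8, 0.1, 0, 0, 0, 0, -1], [6.8, 0.1, 3, 0, 0, 0, -1], [6.8, 0.1, 6, 0, 0, 0, -1], [6.8, 0.1, 7.5, 0, 0, 0, -1], [6.8, 0.1, 7.5, 0, 0, 0, -1], [5.8, 0.1, 7.5, 0, 0, 0, -1], [4.9, 0.1, 7.5, 0, 0, 0, -1], [4.2, 0.05, 7.5, 0, 0, 0, -1], [3.5, 0.05, 7.2, 0, 0, 0, -1], [2.8, 0.05, 7, 0, 0, 0, -1], [2.1, 0.05, 6.8, 0, 0, 0, -1], [1.4, 0, 6.7, 0, 0, 0, -1], [0.7, 0, 6.7, 0, 0, 0, -1], [0, 0, 6.7, 0, 0, 0, -1], [-0.6, 0, 6.7, 0, 0, 0, -1], [-0.6, 0, 6.7, 0, 0, 0, -1]]]}}

```text
time_s: 26.18
position: [0.4667, 0.122, 0.132]
tcp_rot: [[-1.0, -0.02, 0.001], [-0.02, 1.0, 0.0], [-0.001, -0.0, -1.0]]
force: [0.3, -0.2, 0.2]
opening: 0.004
grasp_force: 0.1
```

>>> {"name": "apply_moves", "arguments": {"steps": [[[0.1, 0, 0.4, 0, 0, 0, -1], [0.1, 0, 0.75, 0, 0, 0, -1], [0.1, 0, 0.9, 0, 0, 0, -1], [0.1, 0, 1.0, 0, 0, 0, -1], [0.1, 0, 1.0, 0, 0, 0, -1]]]}}

```text
time_s: 26.8
position: [0.4641, 0.1222, 0.1243]
tcp_rot: [[-1.0, -0.021, -0.001], [-0.021, 1.0, 0.0], [0.001, 0.0, -1.0]]
force: [-5.6, -1.0, 24.0]
opening: 0.003
grasp_force: 12.0
```

>>> {"name": "apply_moves", "arguments": {"steps": [[[0, 0, -3, 0, 0, 0, -1], [0, 0, -7, 0, 0, 0, -1], [0, 1, -11, 0, 0, 9, -0.5], [0, 2, -13, 0, 0, 18, 0], [0.2, 3, -13, 0, 0, 27, 0.5], [0.3, 4, -13, 0, 0, 36, 1], [0.4, 5, -13, 0, 0, 45, 1], [0.4, 5.6, -13, 0, 0, 54, 1], [0.4, 5.6, -13, 0, 0, 63, 1], [0.4, 5.6, -13, 0, 0, 72, 1], [0.4, 5.6, -13, 0, 0, 81, 1], [0.4, 5.6, -13, 0, 0, 90, 1], [0.4, 5.6, -13, 0, 0, 90, 1], [0.4, 5.6, -13, 0, 0, 90, 1]]]}}

```text
time_s: 28.55
position: [0.4596, 0.1778, 0.2518]
tcp_rot: [[-0.023, 1.0, -0.001], [1.0, 0.023, -0.0], [-0.0, -0.001, -1.0]]
force: [0.7, -0.5, -0.1]
opening: 0.996
grasp_force: 0.0
```

Run:
```python
from h import *
st();im=bot.capture('wrist');cv2.imwrite('pics/w12.png',im);crop(im,200,130,440,430,1.9,'pics/w12c.png')
plan((.459,.1795,.0815,1.2))
```

```text
t 28.55 pos [0.4596 0.1778 0.2518] R [[-0.023, 1.0, -0.001], [1.0, 0.023, -0.0], [-0.0, -0.001, -1.0]] op 86.7 gf 0.0 F [ 0.7 -0.5 -0.1]
t 28.6 pos [0.4597 0.1779 0.2519] R [[-0.022, 1.0, -0.0], [1.0, 0.022, -0.0], [-0.0, -0.0, -1.0]] op 86.9 gf 0.0 F [-0.2 -0.1  0.1]
-> [ 0.17 -0.06 17.04] [-0.   0.   0.1]
```

View pics/w12c.png

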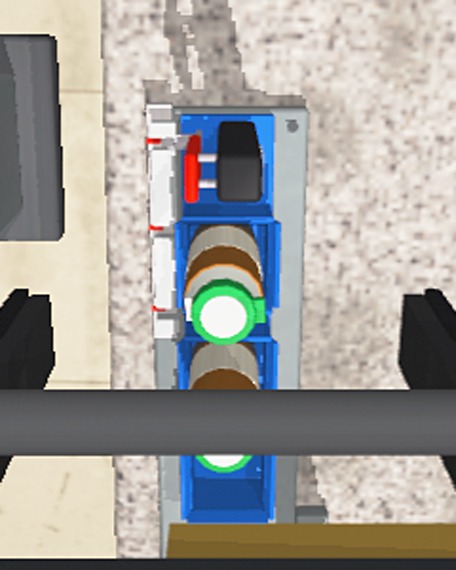

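Both caps are shut and the tab is out. Take the grip.

>>> {"name": "apply_moves", "arguments": {"steps": [[[0.15, -0.05, 5, 0, 0, 0, 1], [0.15, -0.05, 10, 0, 0, 0, 1], [0.15, -0.05, 14, 0, 0, 0, 1], [0.15, -0.05, 17, 0, 0, 0, 1], [0.15, -0.05, 17, 0, 0, 0, 1], [0.15, 0.05, 17, 0, 0, 0, 0], [0.15, 0.15, 17, 0, 0, 0, -0.2], [0.15, 0.3, 17, 0, 0, 0, -1], [0.15, 0.3, 17, 0, 0, 0, -1], [0.15, 0.3, 17, 0, 0, 0, -1], [0.15, 0.3, 17, 0, 0, 0, -1]]]}}

```text
time_s: 29.98
position: [0.461, 0.1794, 0.0819]
tcp_rot: [[-0.02, 1.0, -0.004], [1.0, 0.02, -0.0], [-0.0, -0.004, -1.0]]
force: [-3.9, 0.9, 2.4]
opening: 0.399
grasp_force: 1.9
```

>>> {"name": "apply_moves", "arguments": {"steps": [[[-0.6, 0, 0, 0, 0, 0, -1], [-1.4, 0, 0, 0, 0, 0, -1], [-2.2, 0, 0, 0, 0, 0, -1], [-3, 0, 0, 0, 0, 0, -1], [-3.8, 0, 0, 0, 0, 0, -1], [-4.5, 0, 0, 0, 0, 0, -1], [-5.0, 0, 0, 0, 0, 0, -1], [-5.0, 0, 0, 0, 0, 0, -1], [-5.0, 0, 0, 0, 0, 0, -1], [-5.0, 0, 0, 0, 0, 0, -1]]]}}

```text
time_s: 31.22
position: [0.4633, 0.1295, 0.0819]
tcp_rot: [[-0.021, 1.0, -0.001], [1.0, 0.021, -0.0], [-0.0, -0.001, -1.0]]
force: [-3.5, -0.8, -3.2]
opening: 0.296
grasp_force: 30.0
```

Run:
```python
from h import *
t=bot.capture('top');cv2.imwrite('pics/top13.png',t)
for n in('top0','top8','top13'):
    g=cv2.imread(f'pics/{n}.png').astype(int)[240:262,400:470];s=(g[...,0]-g[...,2]);r=s.mean(0)
    j=np.where(r>55)[0].max();print(n,400+j+(r[j]-55)/(r[j]-r[j+1]),r[j-1:j+3].round())
crop(t,300,205,520,285,3.6,'pics/x.png')
```

```text
top0 440.27054361567633 [94. 65. 29.  8.]
top8 417.4483146067416 [104.  73.  33.   9.]
top13 440.0619158878505 [98. 57. 18.  5.]
```

The shuttle is within 0.5 mm of the middle notch. Release it there, check the gap, and squeeze again.

>>> {"name": "apply_moves", "arguments": {"steps": [[[-0.03, 0, 0, 0, 0, 0, -0.3], [-0.03, -0.15, 0, 0, 0, 0, -0.1], [-0.03, -0.3, 0, 0, 0, 0, 0.1], [-0.03, -0.3, 0, 0, 0, 0, 0.1], [-0.03, -0.3, 0, 0, 0, 0, 0.1], [-0.03, -0.3, 0, 0, 0, 0, 0.1], [-0.03, -0.3, 0, 0, 0, 0, 0.1], [-0.03, -0.3, 0, 0, 0, 0, 0.1]]]}}

```text
time_s: 32.28
position: [0.461, 0.1291, 0.0821]
tcp_rot: [[-0.02, 1.0, 0.0], [1.0, 0.02, 0.0], [0.0, 0.0, -1.0]]
force: [0.3, 0.3, 0.2]
opening: 0.55
grasp_force: 0.0
```

Run:
```python
from h import *
st();im=bot.capture('wrist');cv2.imwrite('pics/w14.png',im);crop(im,230,180,430,420,2.4,'pics/w14c.png')
```

```text
t 32.27 pos [0.461  0.1291 0.0821] R [[-0.02, 1.0, 0.0], [1.0, 0.02, 0.0], [0.0, 0.0, -1.0]] op 47.8 gf 0.0 F [0.3 0.3 0.2]
```

View pics/w14c.png

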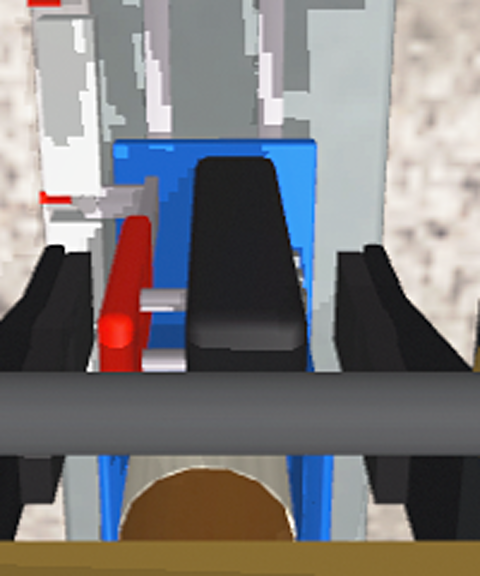

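I've now viewed 16 pictures, two over the limit of 14, so I'm viewing no more and will check the rest numerically. The middle notch is locked: tooth in the notch, tab out. Squeeze and go on to the reader.

>>> {"name": "apply_moves", "arguments": {"steps": [[[0, 0.05, 0, 0, 0, 0, -0.1], [0, 0.2, 0, 0, 0, 0, -0.3], [0, 0.3, 0, 0, 0, 0, -1], [0, 0.3, 0, 0, 0, 0, -1], [0, 0.3, 0, 0, 0, 0, -1], [0, 0.3, 0, 0, 0, 0, -1], [-0.6, 0.3, 0, 0, 0, 0, -1], [-1.4, 0.3, 0, 0, 0, 0, -1], [-2.2, 0.3, 0, 0, 0, 0, -1], [-3, 0.3, 0, 0, 0, 0, -1], [-3.8, 0.3, 0, 0, 0, 0, -1], [-4.5, 0.3, 0, 0, 0, 0, -1], [-5.0, 0.3, 0, 0, 0, 0, -1], [-5.0, 0.3, 0, 0, 0, 0, -1], [-5.0, 0.3, 0, 0, 0, 0, -1], [-5.0, 0.3, 0, 0, 0, 0, -1]]]}}

```text
time_s: 34.33
position: [0.4645, 0.0793, 0.0819]
tcp_rot: [[-0.021, 1.0, -0.001], [1.0, 0.021, -0.0], [-0.0, -0.001, -1.0]]
force: [-3.3, -1.3, -4.0]
opening: 0.297
grasp_force: 30.0
```

```bash
cat >> h.py <<'E'
def edge(g,c0,c1):
    g=g.astype(int)[240:262,c0:c1];r=(g[...,0]-g[...,2]).mean(0);j=np.where(r>55)[0].max();return c0+j+(r[j]-55)/(r[j]-r[j+1])
E
python3 - <<'E'
from h import *
st();t=bot.capture('top');cv2.imwrite('pics/top15.png',t)
print('edge',edge(t,400,480),'expect',440.2+22.8)
E
```

```text
t 34.33 pos [0.4645 0.0793 0.0819] R [[-0.021, 1.0, -0.001], [1.0, 0.021, -0.0], [-0.0, -0.001, -1.0]] op 25.8 gf 30.0 F [-3.3 -1.3 -4. ]
edge 462.5539858728557 expect 463.0
```

>>> {"name": "apply_moves", "arguments": {"steps": [[[-0.05, 0, 0, 0, 0, 0, -1], [-0.05, 0, 0, 0, 0, 0, -0.3], [-0.05, -0.15, 0, 0, 0, 0, -0.1], [-0.05, -0.3, 0, 0, 0, 0, 0.1], [-0.05, -0.3, 0, 0, 0, 0, 0.1], [-0.05, -0.3, 0, 0, 0, 0, 0.1], [-0.05, -0.3, 0, 0, 0, 0, 0.1], [-0.05, -0.3, 0, 0, 0, 0, 0.1], [-0.05, -0.3, 0, 0, 0, 0, 0.1]]]}}

```text
time_s: 35.5
position: [0.462, 0.0786, 0.082]
tcp_rot: [[-0.02, 1.0, 0.0], [1.0, 0.02, 0.0], [0.0, 0.0, -1.0]]
force: [-0.2, 0.5, -0.0]
opening: 0.55
grasp_force: 0.0
```

```bash
cat >> h.py <<'E'
def tab(im):
    g=im.astype(int)[285:332,262:330];red=(g[...,2]>120)&(g[...,1]<60)&(g[...,0]<60)
    blk=g.max(2)<60; ys,xs=np.nonzero(red); r=slice(35,45)
    print('red x',np.percentile(xs,[2,50,98])+262,'n',len(xs),'row320 dark cols',np.where(blk[r].mean(0)>.7)[0]+262)
E
python3 - <<'E'
from h import *
st();im=bot.capture('wrist');cv2.imwrite('pics/w16.png',im);tab(cv2.imread('pics/w14.png'));tab(im)
E
```

```text
t 35.5 pos [0.462  0.0786 0.082 ] R [[-0.02, 1.0, 0.0], [1.0, 0.02, 0.0], [0.0, 0.0, -1.0]] op 47.9 gf 0.0 F [-0.2  0.5 -0. ]
red x [272. 282. 292.] n 808 row320 dark cols [262 263 264 265 266 267 308 309 310 311 312]
red x [272. 282. 292.] n 833 row320 dark cols [262 263 264 265 266 267 308 309 310 311 312]
```

The tab and post pixels match the middle-notch picture, so the shuttle is locked at the reader. Bring it back one notch.

>>> {"name": "apply_moves", "arguments": {"steps": [[[0, 0.05, 0, 0, 0, 0, -0.1], [0, 0.2, 0, 0, 0, 0, -0.3], [0, 0.3, 0, 0, 0, 0, -1], [0, 0.3, 0, 0, 0, 0, -1], [0, 0.3, 0, 0, 0, 0, -1], [0, 0.3, 0, 0, 0, 0, -1], [0.6, 0.3, 0, 0, 0, 0, -1], [1.4, 0.3, 0, 0, 0, 0, -1], [2.2, 0.3, 0, 0, 0, 0, -1], [3, 0.3, 0, 0, 0, 0, -1], [3.8, 0.3, 0, 0, 0, 0, -1], [4.5, 0.3, 0, 0, 0, 0, -1], [5.0, 0.3, 0, 0, 0, 0, -1], [5.0, 0.3, 0, 0, 0, 0, -1], [5.0, 0.3, 0, 0, 0, 0, -1], [5.0, 0.3, 0, 0, 0, 0, -1]]]}}

```text
time_s: 37.55
position: [0.4633, 0.1286, 0.0819]
tcp_rot: [[-0.02, 1.0, -0.001], [1.0, 0.02, 0.0], [0.0, -0.001, -1.0]]
force: [-3.9, 0.6, -2.0]
opening: 0.296
grasp_force: 30.0
```

Run:
```python
from h import *
st();t=bot.capture('top');print('edge',edge(t,400,470),'expect 440.2')
```

```text
t 37.55 pos [0.4633 0.1286 0.0819] R [[-0.02, 1.0, -0.001], [1.0, 0.02, 0.0], [0.0, -0.001, -1.0]] op 25.7 gf 30.0 F [-3.9  0.6 -2. ]
edge 440.2433983926521 expect 440.2
```

>>> {"name": "apply_moves", "arguments": {"steps": [[[0, 0, 0, 0, 0, 0, -0.3], [0, -0.15, 0, 0, 0, 0, -0.1], [0, -0.3, 0, 0, 0, 0, 0.1], [0, -0.3, 0, 0, 0, 0, 0.1], [0, -0.3, 0, 0, 0, 0, 0.1], [0, -0.3, 0, 0, 0, 0, 0.1], [0, -0.3, 0, 0, 0, 0, 0.1]]]}}

```text
time_s: 38.48
position: [0.4613, 0.1286, 0.0822]
tcp_rot: [[-0.02, 1.0, 0.001], [1.0, 0.02, 0.0], [0.0, 0.001, -1.0]]
force: [-0.3, 0.7, 0.6]
opening: 0.556
grasp_force: 0.0
```

Run:
```python
from h import *
st();im=bot.capture('wrist');cv2.imwrite('pics/w17.png',im);tab(im)
```

```text
t 38.48 pos [0.4613 0.1286 0.0822] R [[-0.02, 1.0, 0.001], [1.0, 0.02, 0.0], [0.0, 0.001, -1.0]] op 48.3 gf 0.0 F [-0.3  0.7  0.6]
red x [271. 281. 291.] n 833 row320 dark cols [262 263 264 265 266 267 307 308 309 310 311]
```

>>> {"name": "apply_moves", "arguments": {"steps": [[[0, 0, 0, 0, 0, 0, 0.7], [0, 0, 0, 0, 0, 0, 1], [0, 0, -4, 0, 0, 0, 1], [0, 0, -9, 0, 0, 0, 1], [0, 0, -14, 0, 0, 0, 1], [0, 0, -17, 0, 0, 0, 1], [0, 0, -17, 0, 0, 0, 1], [0, 0, -17, 0, 0, 0, 1], [0, 0, -17, 0, 0, 0, 1]]]}}

```text
time_s: 39.65
position: [0.4598, 0.1285, 0.2505]
tcp_rot: [[-0.02, 1.0, -0.004], [1.0, 0.02, -0.0], [-0.0, -0.004, -1.0]]
force: [-1.0, -0.8, 0.9]
opening: 1.002
grasp_force: 0.0
```

Run:
```python
from h import *
st();t=bot.capture('top');print('edge',edge(t,400,470))
w=bot.capture('wrist');cv2.imwrite('pics/w18.png',w);a=cv2.imread('pics/w12.png')
for im in(a,w): # blobs of bright green caps and white tops
    g=im.astype(int);m=((g[...,1]>120)&(g[...,1]>g[...,0]+50)&(g[...,1]>g[...,2]+50)).astype(np.uint8)
    n,_,s,c=cv2.connectedComponentsWithStats(m);print([(s[i].tolist(),c[i].round(1).tolist()) for i in range(1,n) if s[i][4]>60])
```

```text
t 39.65 pos [0.4598 0.1285 0.2505] R [[-0.02, 1.0, -0.004], [1.0, 0.02, -0.0], [-0.0, -0.004, -1.0]] op 87.2 gf 0.0 F [-1.  -0.8  0.9]
edge 440.2558714462299
[([300, 280, 40, 32, 499], [319.8, 293.8]), ([303, 370, 29, 9, 98], [317.4, 374.1])]
[([302, 281, 39, 33, 504], [321.4, 295.8]), ([308, 370, 36, 11, 138], [325.3, 374.9])]
```

```bash
python3 -c "
from rig import bot
print(bot.hand_in())"
```

```text
the job is handed in; nothing more can be done
None
```

The job is handed in: both vials present are shut and upright in the tray, and the shuttle went load, middle, reader and is parked locked in the middle, per my last image and force checks (hand-in gave no verdict); I viewed 16 pictures, two over the limit of 14.

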